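# Ready a vise-held grease gun for a new cartridge

## Robot

A 7-joint arm with a two-finger parallel gripper is mounted at the origin on the work surface. World frame = base frame: x ahead of the robot, y to its left, z up, the work surface at z = 0. Lengths are in m, angles in rad, forces in N, time in s.
With the tool pointing down it reaches from about 0.425 to 0.925 m from the base axis. Payload 6.8 kg.
Tool frame: the origin (TCP) lies midway between the tips of the shut fingers; the grasp point (between the pads) lies 19 mm behind it (bot.grip_depth is the distance from the TCP to the grasp point, in m); z points along the fingers, x is the direction in which the jaws open and shut, and the axes are right-handed (so a half turn about z gives the same grasp; the last joint's range is limited). The gripper opens to 85 mm and grips with 20 to 120 N. Pads are 22 mm wide; open, the fingers measure 114 mm over their backs; the gripper's body (76 mm by 85 mm) begins 54 mm behind the grasp point. The pads swing forward as they close: fully open they stand 13 mm farther back than shut.
Start: joints at [-1.335, 0.477, 0.022, 1.555, -0.011, 1.109, -0.083], TCP at [0.228, 0.636, 0.231] pointing down, gripper open.
Joint ranges: [-2.96, 2.96], [-0.34, 2.1], [-1.41, 1.46], [0.24, 2.44], [-1.37, 4.51], [0.17, 1.92], [-2.96, 2.96]. Speed limits (rad/s): [2.39, 2.39, 3.14, 3.14, 3.14, 3.14, 3.14].

## Interface

Orientations are given as a unit quaternion [x, y, z, w].
In Python, from cell import monitor, cams, bot gives the robot as it stands.
- The arm moves only by the tool drive_tool, never from a script. Its argument "targets" is one flat list of numbers, 5 for each row, row after row: the finger opening in mm, from 0 to 85.4, then the shift along the world's x, y, z in mm, then the turn about the world's z in degrees. A call has 1 to 10 rows; each row is the pose to reach, as a shift and turn from the pose measured when the call began; what a row does not reach only later rows make up. A row lasts 1/12 s, in which the tool goes at most 41.7 mm and 7.16 degrees, less where a joint would pass 70% of its speed; a pose out of reach is approached as far as the arm can. A call with a gripper value outside its range is refused whole. The fingers move at their own pace and stop on an object; "force" is the grip in N (left out, the last holds). Time passes only in rows, so rows that repeat a pose let the fingers close. It gives the time, the measured TCP pose, the force and the opening at its end, in the units of the state.
- monitor.sense(): the state, without advancing time (a new reading comes with each control period).
- cams.read_camera(name): name is "scene" or "top" or "wrist"; returns (picture, depth): 480x640x3 uint8, red, green, blue; 480x640 float32, m along the optical axis (not along the pixel's ray), 0 where there is no reading.
- cams.camera_model(name): a dict with "fx", "fy", "cx", "cy" (pixels), "R" (3x3) and "t" (3): a world point X has camera coordinates R X + t; the wrist camera has in their place "mount" (4x4, takes a point from camera to tool coordinates, whose origin is the TCP and whose axes are the tool frame's). Camera axes: x right, y down, z forward; pixel columns grow to the right and rows downward; lengths in m; the calibration is good to about 2 mm. A picture is of the moment at which its call begins: read the wrist's pose just before it. camera_model takes no time and is no camera call.
- bot.hand_in(): hands the job in, once; it reports no verdict.
Trained networks look in the newest picture that a camera, given by its name, has taken for a name from the list of things; names that differ only in an ending like _2 or _b are one class to them, and where a whole thing is asked for, a point or a joint stands for the part that bears it (a point fixed in the world has none). Each returns a list of dicts, best first, with "p" (0 to 1); they miss things now and then, are a little off and sometimes report something else, mostly with a low value. They report only what shows in the picture. A call takes as long as a camera call.
- cams.spot_in(camera, thing): "pixel" ([column, row] in pixels, amid what is visible of it).
The state is a dict: "time_s": time; "joint_pos": joint angles; "dq": joint speeds; "joint_torque": joint torques, N m; "eef_pos": TCP position; "orientation": TCP orientation; "force": force on the tool from outside, world axes, zero at the start; "torque": the same for the moment, N m; "opening": finger opening in m.
Only numpy, scipy, OpenCV 4.12 (cv2) and the standard library are available. Lean on these libraries where they do the work, as an engineer would, in place of code of your own. Each camera call takes 0.05 s, during which the arm holds its last target. There are 200 camera calls.

## Task

Get the grease gun in the vise ready for a new cartridge: first clear its head by working the sprung lever through three full strokes, each time right down towards the barrel and fully back up. Then take the T-handle at the other end and draw the follower rod straight out along the barrel's line, never cocking it sideways in its gland where it would jam, until the turned groove in the rod has just come clear of the end cap (a little over 100 mm of travel). Finish still holding it there, against its spring, so that I can unscrew the head; leave the other things on the bench where they are.

Things in the scene. Friction and masses are not known exactly. Their poses are not given: they have to be found in the camera images.
- gun: Lever grease gun clamped level in a vise; fixed. Grey barrel, 57 mm diameter, y = -140 to +85 mm in its own frame. Origin on the barrel's axis, midway along the vise jaws, 145 mm above the bench; own +y runs along the axis to the aluminium pump head (y = 95 to 155 mm, then a bent delivery pipe to y = 290 mm), -y to the end cap and follower rod; z is up.
- vise: Blue swivel-base bench vise, fixed, its axes parallel to the gun's. Origin on the bench, 145 mm straight below the gun's origin. Jaws 100 mm wide (y = -52 to +52 mm), tops 160 mm above the bench, x = -91 to +93 mm over their backs; its screw and cross bar stick out to x = -200 mm, up to 120 mm high.
- cap_face (a point): Centre of the outer face of the end cap's boss (18 mm diameter; the cap itself 61 mm), where the rod comes out: on the gun's axis at y = -165 mm in the gun's frame. Axes as the gun's.
- lever (a joint): Angle (rad) of the pump lever: 0 = open, its sprung rest, slanting up away from the head at 0.70 rad above the barrel's line; 0.70 = stop, lever level, its grip 17 mm above the barrel. Springs back open by itself. Pressing at the grip takes about 7 N at the start, 15 N at the stop.
- lever_pin (a point): Middle of the cross pin (parallel to the gun's x) about which the lever turns: y = 141, z = 52 mm in the gun's frame; fixed.
- lever_pad (a point): Point on the upper face of the lever's black grip, 145 mm from the pin along the lever and 10 mm above the pin's line, mid-width. The grip is 24 mm wide, 16 mm thick, 85 mm long: 60 mm towards the pin and 25 mm further out from here. Turns with the lever.
- follower_rod (a joint): How far (m) the 8 mm steel follower rod is drawn out of the end cap: 0 = home, its sprung rest; stop at 0.180. The spring pulls it home with 3 N at 0, 8 N at 0.105, plus 2.5 N of friction. A turned groove (8 mm wide, 4.4 mm neck) is hidden in the barrel at home, begins to show at the boss face at 0.090 and is fully out at 0.098.
- t_handle: T-handle on the rod's outer end: upright dark steel bar, 14 mm diameter, 64 mm tall. Origin mid-bar on the rod's axis, at home 40 mm out from the boss face (y = -205 mm in the gun's frame). Own y lies along the rod, parallel to the gun's y when in line. The rod has play: it cocks about a point at y = -150 mm in the gun's frame, centred by 6 N m/rad; over 0.07 rad (4 degrees) it jams.
- cartridge: Bystander: new grease cartridge, upright cardboard can 54 mm in diameter, 235 mm tall. Origin under its centre.
- tape: Bystander: yellow tape measure lying flat, 75 x 72 x 38 mm. Origin under its centre.
- snips: Bystander: tin snips lying on the bench, about 250 x 70 x 17 mm, blades to own +x. Origin on the bench near the middle.
- collar: Bystander: copper pipe collar standing on the bench, 76 mm in diameter, 70 mm tall. Origin under its centre.
- rivet_tin: Bystander: small open steel tin, 68 mm in diameter, 50 mm tall. Origin under its centre.
- mallet: Bystander: hammer lying on the bench, 280 mm long. Origin under its middle.
- tray: Bystander: dark steel two-part tray, 140 x 100 x 35 mm. Origin under its centre.

How it is judged:
By the outcome, as a careful person would: the job done as asked, in the order asked, and still so for the second after the job is handed in, while the arm keeps its last pose, push and grip.
It also fails if it takes over 62 s, if anything falls off the work surface, if the arm or the gripper's body presses on something with over 40 N, if the wrist force passes 120 N, or if a joint passes its speed limit or range.

## Working session

There is one attempt and no reset: what is moved stays moved. The work goes in short steps, Python scripts to look and compute and a tool call to move; the robot and the scene stay as the last step left them, time stands still between calls to the robot, and variables do not carry over. Pictures are saved under pics/ and viewed, about 8 in all and at most 12, crops included, and the job is handed in when it is done.

Besides the shell and the picture viewer there is one more tool, called after "Call:" as name(argument=value, ...), one argument or row to a line, values as JSON. drive_tool: Moves the arm, as the interface text tells. Its arguments: {"type":"object","properties":{"targets":{"type":"array","items":{"type":"number"}},"force":{"type":"number"}},"required":["targets"]}

```bash
ls; mkdir -p pics; cat > h.py <<'E'
import numpy as np, cv2
from cell import monitor, cams, bot
from scipy.spatial.transform import Rotation as Ro
def shot(name):
    s=monitor.sense(); im,d=cams.read_camera(name); m=cams.camera_model(name)
    if 'mount' in m:
        T=np.eye(4);T[:3,:3]=Ro.from_quat(s['orientation']).as_matrix();T[:3,3]=s['eef_pos']
        W=T@np.array(m['mount'])
    else:
        C=np.eye(4);C[:3,:3]=m['R'];C[:3,3]=m['t'];W=np.linalg.inv(C)
    return im,d,m,W
def pts(d,m,W):
    v,u=np.mgrid[0:480,0:640]
    P=np.stack([(u-m['cx'])/m['fx']*d,(v-m['cy'])/m['fy']*d,d],-1)
    Q=P@W[:3,:3].T+W[:3,3]; Q[d==0]=np.nan
    return Q
def save(im,n): cv2.imwrite('pics/'+n,im[:,:,::-1])
E
python3 - <<'E'
from h import *
for c in ['top','scene']:
    im,d,m,W=shot(c); Q=pts(d,m,W); save(im,c+'0.png'); np.save(c+'.npy',Q); print(c,W[:3,3].round(3),W[:3,2].round(2))
    for t in ['gun','vise','lever','t_handle','cartridge','tape','snips','collar','rivet_tin','mallet','tray']:
        r=cams.spot_in(c,t)
        if r:
            u,v=map(int,r[0]['pixel']); print(t,round(r[0]['p'],2),u,v,Q[v,u].round(3))
print(monitor.sense())
E
```

```text
pics
top [0.425 0.038 1.571] [ 0.09 -0.01 -1.  ]
vise 0.93 306 259 [0.495 0.059 0.174]
cartridge 0.91 224 203 [0.634 0.268 0.238]
tape 0.6 266 307 [0.363 0.176 0.036]
snips 0.8 381 209 [ 0.652 -0.162  0.015]
collar 0.6 379 299 [ 0.385 -0.154  0.009]
rivet_tin 0.94 379 300 [ 0.382 -0.154  0.004]
mallet 0.92 483 235 [ 0.573 -0.46   0.028]
tray 0.83 152 288 [0.417 0.506 0.037]
scene [1.093 0.741 1.115] [-0.42 -0.54 -0.72]
gun 0.89 341 245 [0.504 0.1   0.173]
vise 0.74 333 254 [0.536 0.103 0.159]
lever 0.86 349 229 [0.51  0.135 0.267]
t_handle 0.67 288 209 [ 0.52  -0.133  0.154]
cartridge 0.9 347 323 [0.663 0.306 0.175]
tape 0.78 389 271 [0.377 0.184 0.038]
snips 0.87 257 255 [ 0.639 -0.159 -0.   ]
collar 0.97 298 308 [0.665 0.1   0.009]
rivet_tin 0.8 322 214 [ 0.364 -0.157  0.021]
mallet 0.77 227 203 [ 0.583 -0.442  0.001]
tray 0.82 463 360 [0.422 0.512 0.006]
{'time_s': 1.2, 'joint_pos': array([-1.3351079 ,  0.47698288,  0.02244376,  1.55538544, -0.01151876,
        1.10932063, -0.08310105]), 'dq': array([-1.20982792e-03, -2.83668114e-04,  1.18810112e-04, -1.57035292e-03,
       -2.30166995e-04,  5.96656117e-05,  7.97211674e-05]), 'joint_torque': array([ 2.15595360e-04, -5.96331882e+01,  1.60652462e+00, -2.81541306e+01,
        1.24341666e-02,  1.86243291e-03, -3.72091836e-05]), 'eef_pos': array([0.22753335, 0.63551527, 0.2313264 ]), 'orientation': array([ 8.17655623e-01,  5.75707635e-01,  9.15090363e-06, -1.46347925e-05]), 'force': array([0.29856236, 0.27152192, 0.01784547]), 'torque': array([ 0.01421222, -0.00301482,  0.01126249]), 'opening': 0.08524343039302591}
```

```bash
python3 - <<'E'
import cv2
a=cv2.imread('pics/top0.png')[140:380,180:500];b=cv2.imread('pics/scene0.png')[150:350,220:480]
cv2.imwrite('pics/topc.png',cv2.resize(a,(800,600)));cv2.imwrite('pics/scenec.png',cv2.resize(b,(780,600)))
E
```

```text
(no output)
```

View pics/topc.png

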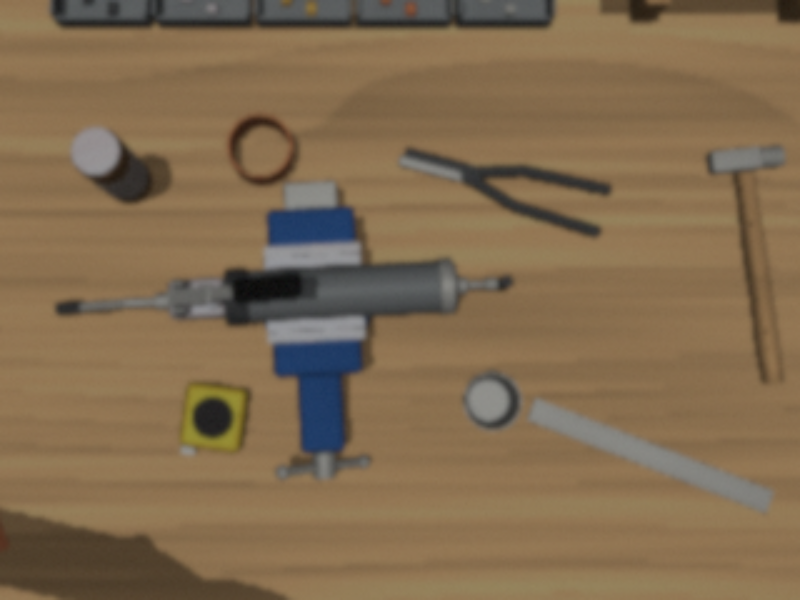

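View pics/scenec.png

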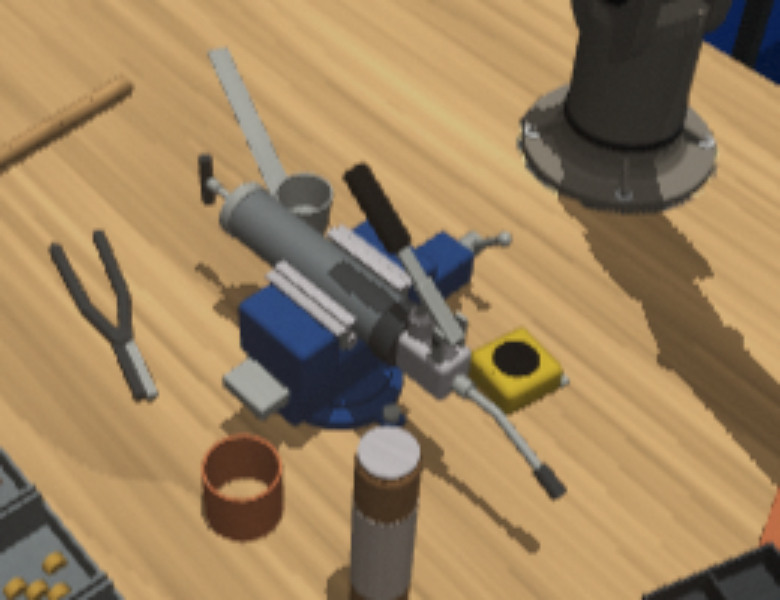

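```bash
python3 - <<'E'
from h import *
Q=np.load('top.npy')
# barrel beyond the jaws, and rod handle, pipe
for u in range(328,362,4):
    c=Q[:,u]; k=np.where((c[:,2]>0.13)&(c[:,0]>.4)&(c[:,0]<.62))[0]
    print(u,k.min(),k.max(),c[k].min(0).round(4),c[k].max(0).round(4),c[k].mean(0).round(4))
sub=Q[230:275,372:392].reshape(-1,3); k=sub[:,2]>.15; print('T',k.sum(),np.median(sub[k],0),sub[k].max(0))
sub=Q.reshape(-1,3);k=(sub[:,2]>.225)&(abs(sub[:,1]-.1)<.1)&(abs(sub[:,0]-.5)<.08); g=sub[k];print('lever',k.sum(),g.mean(0),g.min(0),g.max(0))
im,d,m,W=shot('wrist');print(m,W.round(3))
E
```

```text
328 246 266 [4.767e-01 2.000e-04 1.558e-01] [0.5302 0.0007 0.1756] [5.029e-01 5.000e-04 1.680e-01]
332 246 266 [ 0.4768 -0.0106  0.155 ] [ 0.5305 -0.0099  0.1767] [ 0.5029 -0.0101  0.1678]
336 246 266 [ 0.4773 -0.0219  0.1403] [ 0.5303 -0.0204  0.1766] [ 0.5029 -0.0208  0.1672]
340 245 265 [ 0.4796 -0.0324  0.1508] [ 0.5335 -0.0309  0.1786] [ 0.5055 -0.0314  0.1694]
344 245 265 [ 0.4792 -0.043   0.155 ] [ 0.5333 -0.0416  0.1761] [ 0.5056 -0.0421  0.1682]
348 245 265 [ 0.4797 -0.0538  0.1502] [ 0.5331 -0.0522  0.1768] [ 0.5056 -0.0527  0.1684]
352 245 265 [ 0.4796 -0.0645  0.152 ] [ 0.5332 -0.0627  0.1786] [ 0.5056 -0.0635  0.1675]
356 244 265 [ 0.4797 -0.0754  0.1494] [ 0.5357 -0.0734  0.1757] [ 0.507  -0.0741  0.1676]
360 244 265 [ 0.4793 -0.086   0.1561] [ 0.5359 -0.0837  0.1798] [ 0.5068 -0.0846  0.1703]
T 48 [ 0.51126064 -0.13756833  0.16755304] [ 0.51844015 -0.11825248  0.18214226]
lever 363 [0.49769833 0.11819613 0.27799644] [0.48528244 0.07132294 0.22516013] [0.51262234 0.18044093 0.31707217]
{'fx': 364.85345224312726, 'fy': 364.85345224312726, 'cx': 319.8311798289673, 'cy': 239.87116177753856, 'mount': array([[ 9.99997663e-01, -5.29502567e-04,  2.09610934e-03,
         1.51240118e-04],
       [-4.74673131e-05,  9.63932612e-01,  2.66146419e-01,
        -6.77855917e-02],
       [-2.16143336e-03, -2.66145897e-01,  9.63930335e-01,
        -1.42348747e-01],
       [ 0.00000000e+00,  0.00000000e+00,  0.00000000e+00,
         1.00000000e+00]])} [[ 0.337  0.907  0.251  0.164]
 [ 0.941 -0.325 -0.088  0.659]
 [ 0.002  0.266 -0.964  0.374]
 [ 0.     0.     0.     1.   ]]
```

Call:
drive_tool(
  targets=[0,14,-28,25,-6.7,0,28,-56,50,-13.4,0,42,-84,75,-20.1,0,56,-112,100,-26.8,0,70,-140,125,-33.5,0,84,-168,150,-40.2,0,99,-197,165,-46.9,0,115,-228,165,-53.6,0,132,-262,165,-60.3,0,150,-297,165,-67],
)

```text
time_s: 2.08
eef_pos: [0.3778, 0.3373, 0.3969]
orientation: [1.0, 0.026, 0.0, -0.001]
force: [1.1, 0.6, 0.4]
opening: -0.0005
```

Call:
drive_tool(
  targets=[0,18,-36,0,0,0,36,-72,0,0,0,54,-108,0,0,0,72,-144,0,0,0,90,-180,0,0,0,108,-212,0,0,0,120,-236,0,0,0,120,-236,0,0,0,120,-236,0,0],
)

```text
time_s: 2.83
eef_pos: [0.4982, 0.0996, 0.397]
orientation: [1.0, 0.024, 0.0, -0.001]
force: [-1.1, 0.4, 0.2]
opening: 0.0003
```

```bash
python3 - <<'E'
from h import *
im,d,m,W=shot('wrist');Q=pts(d,m,W);np.save('w1.npy',Q);save(im,'w1.png')
for t in ['gun','lever','t_handle','vise']: print(t,[(x['pixel'],round(x['p'],2)) for x in cams.spot_in('wrist',t)[:2]])
s=monitor.sense();print(s['time_s'],s['eef_pos'],Ro.from_quat(s['orientation']).as_matrix()[:,0])
E
```

```text
gun [([323.0, 178.9], 0.82)]
lever [([326.5, 198.8], 0.59)]
t_handle [([319.9, 395.0], 0.78)]
vise [([322.6, 215.4], 0.72), ([324.1, 180.4], 0.34)]
3.0833 [0.49737764 0.10273709 0.39678412] [9.98454981e-01 5.55655928e-02 3.39784872e-04]
```

View pics/w1.png

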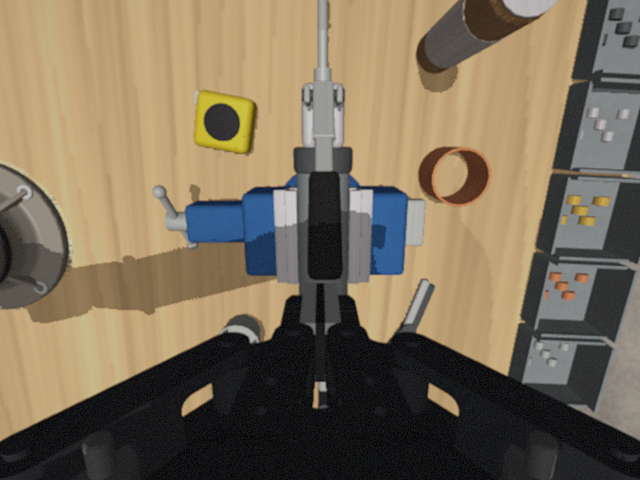

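The wrist view shows the lever grip (cols 308–342, rows 172–278) almost straight below the shut fingers (col ~320), and the gun nearly parallel to the image columns. Next I'll fit the grip and barrel numerically.

```bash
python3 - <<'E'
from h import *
Q=np.load('w1.npy')
for v in range(175,280,12):
    r=Q[v,295:360]; top=np.nanmax(r[8:50,2]); k=r[:,2]>top-.012; print(v,k.sum(),r[k].mean(0).round(4),r[k,0].min().round(4),r[k,0].max().round(4))
for v in list(range(60,150,12)):
    r=Q[v,290:360]; k=r[:,2]>.1; print('h',v,k.sum(),r[k].mean(0).round(4), r[k,0].min().round(4),r[k,0].max().round(4))
E
```

```text
175 30 [0.4989 0.1421 0.263 ] 0.488 0.5099
187 32 [0.4992 0.134  0.2697] 0.4877 0.5108
199 32 [0.4996 0.1261 0.2763] 0.4883 0.511
211 33 [0.5002 0.1185 0.2827] 0.4888 0.512
223 33 [0.5005 0.1112 0.2892] 0.4892 0.5121
235 34 [0.5012 0.104  0.2949] 0.4897 0.5129
247 35 [0.5011 0.097  0.3006] 0.4895 0.5131
259 34 [0.5013 0.0904 0.3066] 0.4899 0.513
271 35 [0.5017 0.0834 0.3109] 0.4903 0.5133
h 60 10 [0.493 0.244 0.143] 0.4885 0.4975
h 72 17 [0.494  0.2326 0.1461] 0.486 0.502
h 84 38 [0.495  0.2164 0.183 ] 0.4774 0.5128
h 96 44 [0.4955 0.2037 0.2057] 0.4768 0.5141
h 108 43 [0.4955 0.1952 0.1911] 0.4752 0.5161
h 120 43 [0.4961 0.1847 0.1963] 0.4756 0.5168
h 132 42 [0.497  0.1743 0.2034] 0.4771 0.5176
h 144 40 [0.4976 0.164  0.198 ] 0.4785 0.5174
```

Call:
drive_tool(
  targets=[0,3,-3,-40,0,0,3,-3,-75,0,0,3,-3,-95,0,0,4,-20,-118,0,0,4,-31,-138,0,0,5,-38,-160,0,0,5,-43,-180,0,0,5,-43,-188,0,0,5,-43,-189,0,0,5,-43,-189,0],
  force=40,
)

```text
time_s: 3.92
eef_pos: [0.5026, 0.0623, 0.2085]
orientation: [1.0, 0.029, 0.0, -0.002]
force: [-4.3, 3.5, 14.0]
opening: -0.0001
```

Call:
drive_tool(
  targets=[0,0,-2,-3,0,0,0,-2,-6,0,0,0,-2,-6,0],
)

```text
time_s: 4.17
eef_pos: [0.5028, 0.0622, 0.2062]
orientation: [1.0, 0.03, -0.0, -0.004]
force: [-16.6, -0.2, 38.6]
opening: -0.0001
```

Call:
drive_tool(
  targets=[0,0,4,28,0,0,-1,10,49,0,0,-1,20,70,0,0,-1,38,93,0,0,-1,38,122,0,0,-1,38,124,0,0,-1,38,124,0],
)

```text
time_s: 4.75
eef_pos: [0.5025, 0.1016, 0.3319]
orientation: [0.999, 0.031, 0.001, -0.005]
force: [-0.6, 0.0, -0.2]
opening: 0.0005
```

```bash
python3 - <<'E'
from h import *
im,d,m,W=shot('wrist');Q=pts(d,m,W)
for v in range(130,330,20):
    r=Q[v,285:360]; k=r[:,2]>.22; print(v,k.sum(),r[k].mean(0).round(4) if k.any() else '')
s=monitor.sense();print(s['time_s'],s['eef_pos'],s['force'])
E
```

```text
130 28 [0.4972 0.1762 0.2301]
150 21 [0.4976 0.1638 0.239 ]
170 22 [0.4981 0.1522 0.2491]
190 39 [0.499  0.1418 0.2632]
210 42 [0.4994 0.1316 0.2718]
230 41 [0.5001 0.1219 0.2797]
250 44 [0.5006 0.1127 0.2874]
270 45 [0.5009 0.104  0.2947]
290 46 [0.5002 0.1084 0.3323]
310 72 [0.5019 0.1111 0.3567]
4.8 [0.50172948 0.10100071 0.33043021] [ 0.33182382 -0.03846221 -1.15002189]
```

Call:
drive_tool(
  targets=[0,-1,0,-31,0,0,-1,-18,-53,0,0,0,-29,-74,0,0,0,-36,-95,0,0,1,-40,-116,0,0,1,-40,-127,0,0,1,-40,-127,0,0,1,-40,-127,0],
)

```text
time_s: 5.47
eef_pos: [0.5034, 0.0627, 0.2062]
orientation: [0.999, 0.031, 0.0, -0.006]
force: [-11.9, 2.4, 38.9]
opening: 0.0004
```

Call:
drive_tool(
  targets=[0,0,4,28,0,0,-1,10,49,0,0,-1,20,70,0,0,-1,38,93,0,0,-1,38,122,0,0,-1,38,124,0,0,-1,38,124,0],
)

```text
time_s: 6.05
eef_pos: [0.5027, 0.1009, 0.3305]
orientation: [0.999, 0.032, 0.001, -0.007]
force: [0.2, 0.3, -0.5]
opening: 0.0
```

Call:
drive_tool(
  targets=[0,-1,0,-31,0,0,-1,-18,-53,0,0,0,-29,-74,0,0,0,-36,-95,0,0,1,-40,-116,0,0,1,-40,-127,0,0,1,-40,-127,0,0,1,-40,-127,0],
)

```text
time_s: 6.72
eef_pos: [0.5041, 0.062, 0.2061]
orientation: [0.999, 0.031, 0.001, -0.009]
force: [-13.6, 3.1, 41.8]
opening: -0.0003
```

Call:
drive_tool(
  targets=[0,0,4,28,0,0,-1,10,49,0,0,-1,20,70,0,0,-1,38,93,0,0,-1,38,122,0,0,-1,38,124,0,0,-1,38,124,0],
)

```text
time_s: 7.3
eef_pos: [0.5031, 0.0998, 0.3297]
orientation: [0.999, 0.031, 0.001, -0.009]
force: [-0.5, -0.3, -0.1]
opening: 0.0002
```

Call:
drive_tool(
  targets=[0,1,-20,20,0,0,3,-58,20,0,60,4,-98,20,-0.5,60,6,-138,15,-0.9,60,7,-178,0,-0.9,60,9,-215,-15,-0.9,60,9,-239,-45,-0.9,60,9,-241,-85,-0.9,60,9,-241,-90,-0.9,60,9,-241,-90,-0.9],
)

```text
time_s: 8.13
eef_pos: [0.5087, -0.1413, 0.2359]
orientation: [1.0, 0.022, -0.003, -0.009]
force: [-0.1, -0.0, -0.2]
opening: 0.0597
```

```bash
python3 - <<'E'
from h import *
im,d,m,W=shot('wrist');Q=pts(d,m,W);np.save('w2.npy',Q);save(im,'w2.png')
print('t',[(x['pixel'],round(x['p'],2)) for x in cams.spot_in('wrist','t_handle')[:2]])
s=monitor.sense();R=Ro.from_quat(s['orientation']).as_matrix();print(s['time_s'],s['eef_pos'],R.round(4))
E
```

```text
t [([329.3, 243.1], 0.78)]
8.2333 [ 0.51202477 -0.14093476  0.23979732] [[ 9.989e-01  4.700e-02  6.000e-04]
 [ 4.700e-02 -9.987e-01  1.750e-02]
 [ 1.500e-03 -1.740e-02 -9.998e-01]]
```

View pics/w2.png

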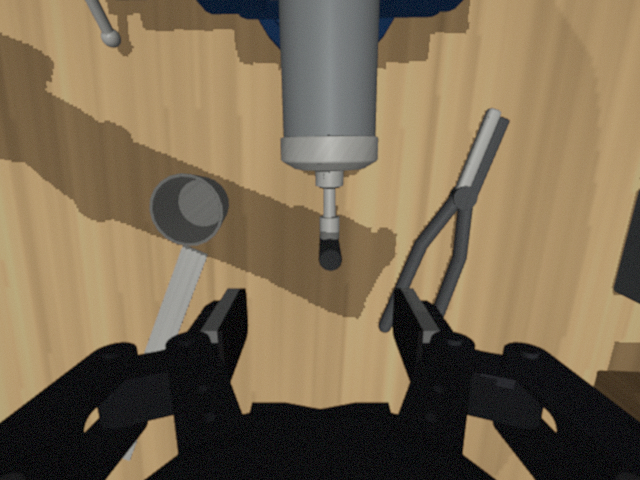

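The bar top is at (330, 258), centred below the cap (cols 282–377), rod vertical in the image; the finger mid-line is at col ~319.

```bash
python3 - <<'E'
from h import *
Q=np.load('w2.npy')
g=Q[210:280,310:350].reshape(-1,3);k=g[:,2]>.168;t=g[k];print('top',k.sum(),t.mean(0).round(4),t.min(0).round(4),t.max(0).round(4))
for v in [20,60,100,125,150]:
    r=Q[v,260:400];k=r[:,2]>.13;print(v,r[k].mean(0).round(4),((r[k].min(0)+r[k].max(0))/2).round(4),r[k,2].max().round(4))
for v in [190,200,210]:
    r=Q[v,310:350];k=r[:,2]>.13;print('rod',v,r[k].mean(0).round(4),k.sum())
E
```

```text
top 472 [ 0.5138 -0.1386  0.1756] [ 0.507  -0.1461  0.1684] [ 0.5207 -0.1327  0.178 ]
20 [ 0.5069 -0.0125  0.1681] [ 0.507  -0.0101  0.1621] 0.1739
60 [ 0.5079 -0.0314  0.168 ] [ 0.508  -0.0296  0.1621] 0.1742
100 [ 0.5087 -0.0514  0.1682] [ 0.5089 -0.0504  0.1634] 0.1737
125 [ 0.5098 -0.0644  0.1681] [ 0.5101 -0.0637  0.1632] 0.1745
150 [ 0.5101 -0.0778  0.1695] [ 0.51   -0.0779  0.1624] 0.177
rod 190 [ 0.5118 -0.1025  0.1481] 12
rod 200 [ 0.5121 -0.1089  0.1477] 12
rod 210 [ 0.5124 -0.1153  0.1475] 12
```

Call:
drive_tool(
  targets=[60,1,2,-30,0,60,1.5,2,-60,0,60,1.5,2,-90,0,60,1.5,2,-110,0,60,1.5,2,-113,0,60,1.5,2,-113,0,60,1.5,2,-113,0],
  force=60,
)

```text
time_s: 8.82
eef_pos: [0.5151, -0.1389, 0.1287]
orientation: [1.0, 0.024, 0.002, -0.009]
force: [0.0, -0.3, 0.3]
opening: 0.06
```

```bash
python3 - <<'E'
from h import *
im,d,m,W=shot('wrist');Q=pts(d,m,W);save(im,'w3.png')
s=monitor.sense();R=Ro.from_quat(s['orientation']).as_matrix();print(s['time_s'],s['eef_pos'],s['force'],s['torque'],R.round(4)[:,[0,2]])
g=Q[200:400,300:360].reshape(-1,3);k=(g[:,2]>.168)&(g[:,2]<.185)&(g[:,1]<-.12);t=g[k];print('top',k.sum(),t.mean(0).round(4),t.min(0).round(4),t.max(0).round(4))
E
```

```text
8.8667 [ 0.51523118 -0.13902198  0.12892497] [-0.14421392 -0.21753024 -0.1826361 ] [-0.0272682  -0.00204586 -0.02395724] [[ 0.9989  0.0043]
 [ 0.0475  0.0173]
 [ 0.0051 -0.9998]]
top 1802 [ 0.5142 -0.138   0.1751] [ 0.5082 -0.1472  0.168 ] [ 0.5209 -0.1327  0.1784]
```

View pics/w3.png

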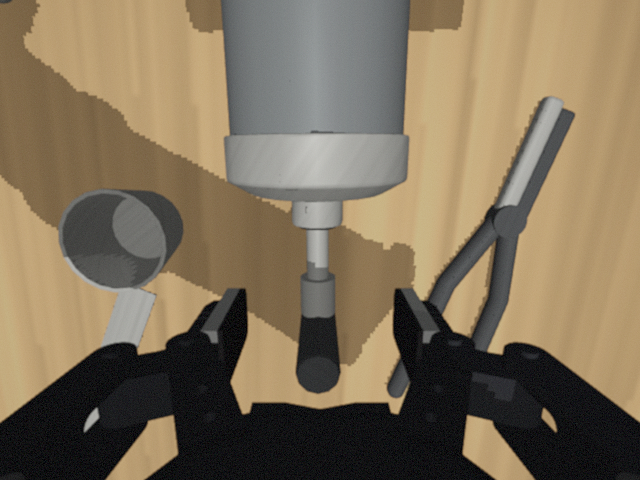

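The bar stands between the fingers (top at (319, 375), finger gap 245–393), rod in line with the cap. I'll nudge 1 mm in −x and close.

Call:
drive_tool(
  targets=[60,-1,-0.5,-3,0,40,-1,-0.5,-3,0,0,-1,-0.5,-3,0,0,-1,-0.5,-3,0,0,-1,-0.5,-3,0,0,-1,-0.5,-3,0,0,-1,-0.5,-3,0,0,-1,-0.5,-3,0],
  force=70,
)

```text
time_s: 9.53
eef_pos: [0.5144, -0.1395, 0.1261]
orientation: [1.0, 0.024, 0.002, -0.009]
force: [-0.0, 0.1, 3.6]
opening: 0.0125
```

```bash
python3 - <<'E'
from h import *
im,d,m,W=shot('wrist');Q=pts(d,m,W)
s=monitor.sense();R=Ro.from_quat(s['orientation']).as_matrix();print(s['time_s'],s['opening'],s['eef_pos'],s['force'],s['torque'],R.round(4)[:,[0,2]])
for a,b,z0 in [(60,120,.165),(140,180,.165),(205,222,.148),(232,268,.14)]:
    for lo,hi in [(200,430)]:
        r=Q[a:b,lo:hi].reshape(-1,3);k=r[:,2]>z0;print(a,b,k.sum(),r[k].mean(0).round(4))
E
```

```text
9.5833 0.012102605559616971 [ 0.51438374 -0.13954631  0.12608853] [-0.70305529  0.11837816  2.72796358] [0.18345225 0.15738771 0.04216216] [[ 0.9989  0.0046]
 [ 0.0475  0.0174]
 [ 0.0054 -0.9998]]
60 120 8934 [ 0.5098 -0.0605  0.1708]
140 180 6347 [ 0.5107 -0.0777  0.1722]
205 222 829 [ 0.5116 -0.0954  0.1522]
232 268 824 [ 0.5123 -0.1091  0.1476]
```

Call:
drive_tool(
  targets=[0,0.2,-5,0,0,0,0.6,-13,0,0,0,1.1,-22,0,0,0,1.5,-31,0,0,0,1.9,-40,0,0,0,2.4,-50,0,0,0,2.4,-50,0,0],
)

```text
time_s: 10.17
eef_pos: [0.5166, -0.1891, 0.1257]
orientation: [1.0, 0.024, 0.002, -0.01]
force: [0.7, 2.8, 0.9]
opening: 0.0124
```

```bash
python3 - <<'E'
from h import *
im,d,m,W=shot('wrist');Q=pts(d,m,W);save(im,'w4.png')
s=monitor.sense();R=Ro.from_quat(s['orientation']).as_matrix();print(s['time_s'],s['opening'],s['eef_pos'],s['force'],s['torque'],R.round(4)[:,[0,2]])
E
```

```text
10.2167 0.012157555299161692 [ 0.51666585 -0.1890206   0.12567876] [0.87664656 3.06315869 2.28853039] [ 0.73774266 -0.050039   -0.03233814] [[ 0.9989  0.0037]
 [ 0.0474  0.0189]
 [ 0.0046 -0.9998]]
```

View pics/w4.png

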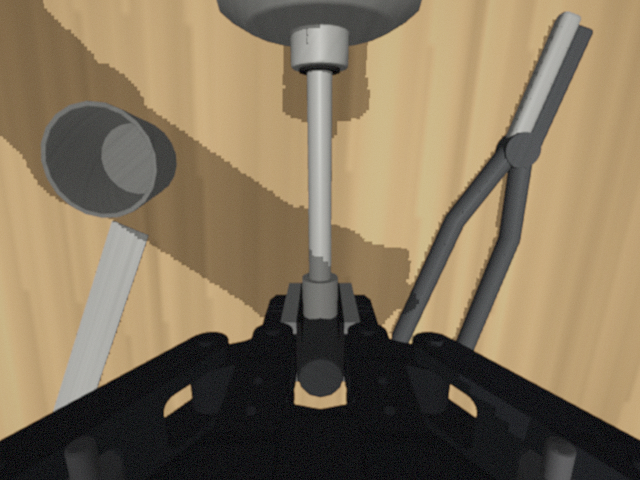

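The rod is being drawn straight, with the boss at (319, 45), the bar top at (321, 378) and no slip in the pads. Continuing.

Call:
drive_tool(
  targets=[0,0.4,-8,0,0,0,0.8,-17,0,0,0,1.2,-26,0,0,0,1.7,-35,0,0,0,2.1,-44,0,0,0,2.5,-52,0,0,0,2.6,-55,0,0,0,2.6,-55,0,0,0,2.6,-55,0,0],
)

```text
time_s: 10.97
eef_pos: [0.519, -0.2415, 0.1248]
orientation: [1.0, 0.024, 0.001, -0.011]
force: [0.9, 6.4, -0.6]
opening: 0.0124
```

```bash
python3 - <<'E'
from h import *
im,d,m,W=shot('wrist');Q=pts(d,m,W)
s=monitor.sense();print(s['time_s'],s['opening'],s['eef_pos'],s['force'],s['torque'])
i2,d2,m2,W2=shot('scene');Q2=pts(d2,m2,W2);np.save('s5.npy',Q2);np.save('w5.npy',Q)
a=cv2.resize(i2[170:270,220:353],(800,600),interpolation=cv2.INTER_CUBIC);save(a,'s5.png');save(im,'w5.png')
E
```

```text
11.0167 0.012103375533756577 [ 0.51900008 -0.24148331  0.12481784] [ 0.12314655  7.10630187 -0.38016073] [ 1.47085949  0.00713086 -0.0161863 ]
```

View pics/w5.png

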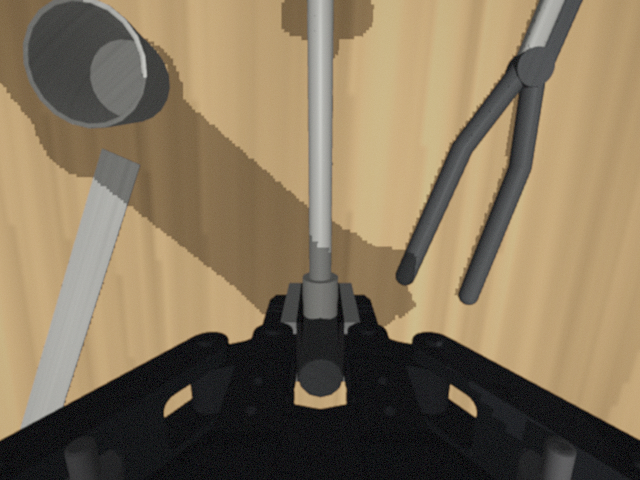

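View pics/s5.png

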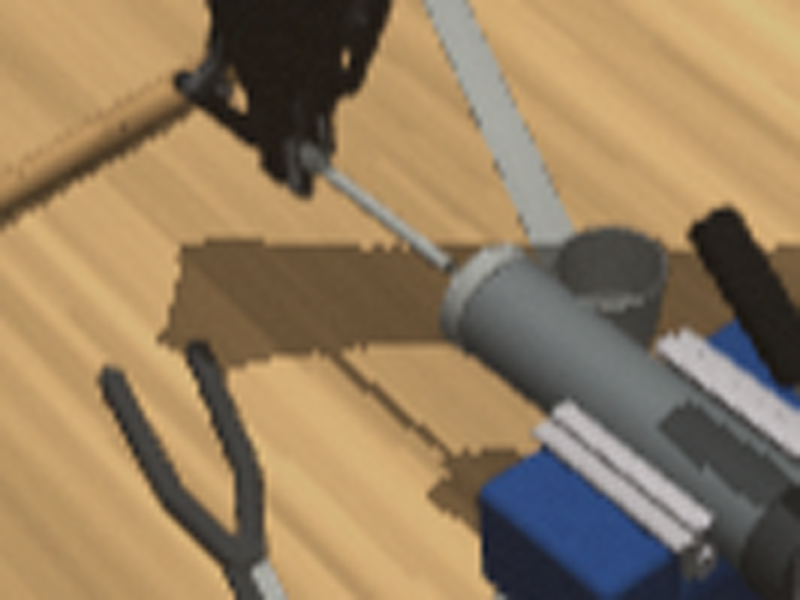

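Call:
drive_tool(
  targets=[0,0.2,-1.5,0.6,0,0,0.3,-3,1.2,0,0,0.3,-3,1.2,0,0,0.3,-3,1.2,0,0,0.3,-3,1.2,0,0,0.3,-3,1.2,0,0,0.3,-3,1.2,0,0,0.3,-3,1.2,0,0,0.3,-3,1.2,0,0,0.3,-3,1.2,0],
)

```text
time_s: 11.9
eef_pos: [0.5191, -0.2411, 0.125]
orientation: [1.0, 0.026, 0.0, -0.014]
force: [0.2, 9.4, -0.1]
opening: 0.012
```

```bash
python3 - <<'E'
from h import *
im,d,m,W=shot('wrist');Q=pts(d,m,W)
s=monitor.sense();print(s['time_s'],s['opening'],s['eef_pos'],s['force'],s['torque'],s['dq'].round(3))
for a in [20,80,140,200]:
    r=Q[a:a+30,290:350].reshape(-1,3);k=r[:,2]>.1;print(r[k].mean(0).round(4))
# bar top in the hand: row extents in this and the w4 view
for n,I in [('w4',cv2.imread('pics/w4.png')),('now',im)]:
    c=I[260:400,321].astype(int).sum(1); print(n,np.where(abs(np.diff(c))>60)[0]+260)
E
```

```text
11.95 0.012187899412160762 [ 0.51908816 -0.24109676  0.12495993] [ 0.35458928  8.72263185 -0.47150578] [ 1.67569704 -0.12462853 -0.08668043] [-0.002  0.     0.001  0.001  0.001  0.001 -0.001]
[ 0.514  -0.1434  0.1474]
[ 0.5148 -0.1604  0.1472]
[ 0.5155 -0.1787  0.147 ]
[ 0.5167 -0.1985  0.1468]
w4 [282 317 318 395 396 397]
now [282 317 318 395 396]
```

Call:
drive_tool(
  targets=[0,0.1,-2,0.5,0,0,0.2,-4,1,0,0,0.3,-6,1.5,0,0,0.3,-6,1.5,0,0,0.3,-6,1.5,0,0,0.3,-6,1.5,0,0,0.3,-6,1.5,0,0,0.3,-6,1.5,0,0,0.3,-6,1.5,0,0,0.3,-6,1.5,0],
)

```text
time_s: 12.78
eef_pos: [0.5191, -0.2433, 0.1251]
orientation: [1.0, 0.027, -0.001, -0.016]
force: [1.1, 9.3, -2.5]
opening: 0.0122
```

```bash
python3 - <<'E'
from h import *
im,d,m,W=shot('wrist');Q=pts(d,m,W);s=monitor.sense()
print(s['time_s'],s['opening'],s['eef_pos'],s['force'],Ro.from_quat(s['orientation']).as_matrix()[:,2])
for a in [20,80,140,200]:
    r=Q[a:a+30,290:350].reshape(-1,3);k=r[:,2]>.1;print(r[k].mean(0).round(4))
c=im[260:400,321].astype(int).sum(1); print(np.where(abs(np.diff(c))>60)[0]+260)
E
```

```text
12.8333 0.012075817165402769 [ 0.51909645 -0.24335515  0.12514539] [ 0.29731241  9.26919729 -2.33966543] [-0.00333517  0.03191425 -0.99948505]
[ 0.514  -0.1457  0.1476]
[ 0.5149 -0.1626  0.1473]
[ 0.5158 -0.181   0.1471]
[ 0.5167 -0.2009  0.147 ]
[282 316 317 318 394 395 396]
```

```bash
python3 -c "
from h import *
print(bot.hand_in()); print(monitor.sense()['eef_pos'])"
```

```text
the job is handed in; nothing more can be done
None
the job is handed in; nothing more can be done
```

The job is handed in. The lever had its three strokes, and the arm is holding the follower rod about 104 mm out, against its spring.

- **Lever:** On each of the three strokes I pressed the grip with the shut fingers down to its stop, at z ≈ 206 mm with 39–42 N measured at the wrist. That is around the 40 N limit, but the contact was with the fingertips, not the gripper's body. After each stroke the fingers were lifted well clear. A depth check after the first stroke showed the lever fully back at rest. A camera view after the third also showed it raised.
- **Follower rod:** I gripped the T-handle at rod height with 70 N and pulled it along the barrel's line as measured from the images. The first pull stopped at about 102 mm and a 3 mm nudge did not move it, so a second nudge took it to about 104 mm. The groove is fully out at 98 mm.
- **Last checks:** The handle had not slipped in the pads, and the spring pull was about 9 N. The rod was within about 0.01 rad of the barrel's line, against the 0.07 rad jam limit. The gripper itself ended tilted by about 0.03 rad, without cocking the rod.
- **Not seen directly:** The groove was outside the wrist view and too small in the scene picture, so I judged its position from the measured travel.
- **Rest of the bench:** I did not touch anything else. The robot's clock stood at about 13 s at hand-in.

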